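# Cock and fire the spring rivet setter

## Task

Set the brass rivet in the ledger cover with the spring rivet setter: draw the striker up by its knob only until the sear catches, without forcing it hard into the rubber bumper above, and let go so that it stands cocked by itself. Then press the trigger paddle to fire it, so that the blow drives the rivet fully home, and leave everything else on the bench where it is.

Things in the scene. Friction and masses are not known exactly. Their poses are not given: they have to be found in the camera images.
- press: the rivet setter: grey C-shaped bench frame, bolted down, base 130 x 150 x 25 mm. Origin: on the bench surface straight under the striker; z up; its column (50 x 32 mm, 190 mm tall) stands at y = +66 mm, the trigger paddle reaches out to the -y side
- paddle_rest (a point): fixed point: centre of the upper face of the trigger paddle when at rest, a level steel plate 36 mm (x) by 30 mm (y), at (0, -95, 125) mm in the press's frame, free space above and below. Pressed down it swings on an axis along x at (0, -22, 97) mm and springs back (1 N). A cocked striker is let off when it is 8 to 15 mm down, at 3 to 7 N; hard stop 26 mm down
- sear_catch (a point): fixed point: upper side of the sear nose at rest, 130 mm above the bench, on the -y side of the rod. The nose is one piece with the paddle, which dips while the nose is pushed aside. A round collar with a coned top (26 mm across, 11 mm tall) is clamped on the striker rod below it, at a height set differently each time and not reported; caught, the collar's underside rests on the nose
- striker: round steel rod 12 mm thick with a dark wooden knob on top, 0.25 kg, sliding straight up and down, pressed down by a spring: 7 N at first, 0.18 N more per mm of draw. Origin: tip of its nose, at the start on the rivet head 54.5 mm above the bench. Caught, the load leaves the hand as the knob is eased down a few mm; not caught, the load stays and it slams down if let go
- knob (a point): centre of the striker's knob, an upright cylinder 28 mm across, 40 mm tall, clear all round; at the start 229.5 mm above the bench, 14 mm of bare rod below it. Drawing it up, the collar's cone pushes the sear nose aside (1 to 3 N extra); some 16 mm of draw after first meeting it, the nose springs in underneath: caught, at 20 to 46 mm of draw in all. About 2.5 mm farther is the bumper
- housing: fixed round spring housing about the rod, 45 mm across, 42 mm tall; origin: centre of its underside, 153 mm above the bench. A rubber bumper (34 mm across) stands 9.5 mm out of its underside and belongs to it: the collar meets it about 2.5 mm beyond the catch, and it then adds 3 N per mm. Pressing it with more than 10 N is forcing it
- rivet (a joint): how far the brass rivet is driven into the cover, in m: 0 = standing 4 mm proud (its head 12 mm across under the striker's nose), 0.004 = fully home. It is tight (about 26 N): only the blow of the cocked striker sets it
- card_box: bystander: small open white card box 75 x 75 x 35 mm; origin: centre of its underside
- glue_jar: bystander: amber glue jar, 64 mm across, 85 mm tall; origin: centre of its underside
- awl: bystander: awl with a wooden handle, 160 mm long, lying on the bench along its x; origin under it

How it is judged (in metres and radians):
On the way, in this order (a step that is already met when the one before it is completed fails the run):
1. the striker stands cocked on its sear, drawn more than 15 mm, with the robot off it (z of knob in the frame of press above 0.245 m and contact force between each of the fingers, the arm and striker below 0.2 N), for 0.3 s.
2. the fired striker has driven the rivet home (value of joint rivet above 0.0032 m), for 0.2 s.
At the end, for the whole second after the job is handed in: The rivet is driven home (at least 3.2 of its 4 mm) by the cocked and fired striker, and the striker rests down on it (knob centre no higher than 228.5 mm above the bench), still (value of joint rivet above 0.0032 m and z of knob in the frame of press below 0.2285 m and linear speed of striker below 0.02 m/s); the robot touches nothing.
It fails at once if the striker is drawn so far that it presses the rubber bumper with more than 10 N (contact force between housing and striker above 10 N).
It fails at once if the card box is moved by more than 30 mm (distance of card_box from where it was at the start of the episode above 0.03 m).
It fails at once if the glue jar is moved by more than 30 mm (distance of glue_jar from where it was at the start of the episode above 0.03 m).
It fails at once if the awl is moved by more than 30 mm (distance of awl from where it was at the start of the episode above 0.03 m).
It also fails if it takes over 72 s, if anything falls off the work surface, if the arm or the gripper's body presses on something with over 40 N, if the wrist force passes 120 N, or if a joint passes its speed limit or range.

## Robot

A 6-joint arm with a two-finger parallel gripper is mounted at the origin on the work surface. World frame = base frame: x ahead of the robot, y to its left, z up, the work surface at z = 0. Lengths are in m, angles in degrees, forces in N, time in s.
With the tool pointing down it reaches from about 0.4 to 0.825 m from the base axis. Payload 7 kg.
Tool frame: the origin (TCP) lies at the centre of the arm's flange, where the gripper is bolted on; the fingertips stand 178 mm ahead of it and the grasp point (between the pads) lies 159 mm ahead of it (ctrl.hold_point_z is the distance from the TCP to the grasp point, in m); z points along the fingers, y is the line along which they close (so a half turn about z gives the same grasp; the last joint's range is limited). The gripper opens to 88 mm and grips with 3 to 60 N. Pads are 19 mm wide; open, the fingers measure 130 mm over their backs; the gripper's body (78 mm by 193 mm) begins 47 mm behind the grasp point.
Start: joints at [-57.233, 20.546, 0.682, 0, -70.136, -16.507], TCP at [0.189, -0.648, 0.405] pointing down, gripper open.
Joint ranges: [-176.03, 176.03], [-82.01, 121.73], [-58.28, 71.71], [-173.87, 95.51], [-174.79, -0.11], [-173.66, 173.66]. Speed limits (degrees/s): [136.94, 136.94, 172.46, 180, 180, 180].

## Interface

Orientations are given as [roll, pitch, yaw] about the fixed x, y, z axes, in that order (R = Rz(yaw) Ry(pitch) Rx(roll)).
In Python, from plant import ctrl gives the robot as it stands.
- The arm moves only by the shell command python3 -m inch 'ROWS'. ROWS is JSON, one flat list of numbers, 7 for each row, row after row: the closure, from 0 (fully open) to 1 (shut), then the shift along the tool's x, y, z in mm, then the turn, a rotation vector about the tool's x, y, z in degrees. In form: [hand, x, y, z, wx, wy, wz, hand, x, y, z, wx, wy, wz, ...]. A call has 1 to 5 rows; each row is the pose to reach, as a shift and turn from the pose commanded when the call began, along the tool's axes at that moment; what a row does not reach only later rows make up. A row lasts 1/10 s, in which the tool goes at most 50 mm and 8.59 degrees, less where a joint would pass 70% of its speed; a pose out of reach is approached as far as the arm can. A call with a gripper value outside its range is refused whole. The fingers move at their own pace and stop on an object; the grip force is fixed at half the most. Time passes only in rows, so rows that repeat a pose let the fingers close. It gives the time, the measured TCP pose, the force, the opening and the grip force at its end, in the units of the state.
- ctrl.get_obs(): the state, without advancing time (a new reading comes with each control period).
- ctrl.snapshot(name): name is "scene" or "top" or "wrist"; returns a dict with "frame" (480x640x3 uint8, red, green, blue), "K" (3x3 intrinsics, pixels), "R" (3x3) and "t" (3): a world point X has camera coordinates R X + t. Camera axes: x right, y down, z forward; pixel columns grow to the right and rows downward; lengths in m; the calibration is good to about 2 mm. A picture is of the moment at which its call begins. There is no depth.
- ctrl.close_job(): hands the job in; it is judged then, once.
Trained networks look in a picture, given as the dict that the camera call returned (one of the last four; its "shot" number tells which), for a name from the list of things; names that differ only in an ending like _2 or _b are one class to them, and where a whole thing is asked for, a point or a joint stands for the part that bears it (a point fixed in the world has none). Each returns a list of dicts, best first, with "p" (0 to 1); they miss things now and then, are a little off and sometimes report something else, mostly with a low value. They report only what shows in the picture. A call takes as long as a camera call.
- ctrl.recognise(picture, thing): "location" ([x, y, z] in m, in world coordinates, good to about 4 mm: the middle of the surface that is visible of it).
- ctrl.trace(picture, thing): "pixels" (480x640 bool, what is visible of it).
- ctrl.mark_of(picture, thing): "location" ([x, y, z] in m, in world coordinates, good to about 4 mm: a listed point, or the origin of a listed thing).
The state is a dict: "clock": time; "joint_pos": joint angles; "qvel": joint speeds; "tau": joint torques, N m; "tool_pos": TCP position; "orientation": TCP orientation; "force": force on the tool from outside, world axes, zero at the start; "moment": the same for the moment, N m; "opening": finger opening in m; "gripper_force": force on a finger pad.
Only numpy, scipy, OpenCV 4.12 (cv2) and the standard library are available. Lean on these libraries where they do the work, as an engineer would, in place of code of your own. Each camera call takes 0.05 s, during which the arm holds its last target. There are 200 camera calls.

## Working session

There is one attempt and no reset: what is moved stays moved. The work goes in short steps, Python scripts to look and compute and a shell command to move; the robot and the scene stay as the last step left them, time stands still between calls to the robot, and variables do not carry over. Pictures are saved under pics/ and viewed, at most 10 in all, crops included, and the job is handed in when it is done.

```bash
mkdir -p pics; ls; python3 - <<'E'
from plant import ctrl
import cv2,numpy as np
o=ctrl.get_obs(); print({k:o[k] for k in('clock','tool_pos','orientation','force','opening')})
for n in('scene','top'):
    s=ctrl.snapshot(n); cv2.imwrite(f'pics/{n}1.png',s['frame'][:,:,::-1])
    for th in('press','knob','paddle_rest','housing','card_box','glue_jar','awl','sear_catch'):
        r=ctrl.mark_of(s,th); print(n,th,[(np.round(d['location'],3).tolist(),round(d['p'],2)) for d in r[:2]])
E
```

```text
pics
{'clock': 0.0, 'tool_pos': array([ 0.18893904, -0.64782031,  0.40371117]), 'orientation': array([ 1.79904456e+02, -8.26090199e-03, -1.63749380e+02]), 'force': array([-0.36574468,  0.23817825, -0.14972106]), 'opening': 0.08750228315960833}
scene press [([0.574, -0.157, -0.002], 0.85), ([0.537, -0.243, 0.122], 0.56)]
scene knob [([0.572, -0.161, 0.235], 0.88)]
scene paddle_rest [([0.537, -0.243, 0.124], 0.63)]
scene housing [([0.578, -0.157, 0.155], 0.66)]
scene card_box []
scene glue_jar [([0.664, -0.009, 0.0], 0.8), ([0.57, -0.161, 0.233], 0.18)]
scene awl [([0.473, -0.07, -0.001], 0.56)]
scene sear_catch [([0.574, -0.167, 0.129], 0.94)]
top press [([0.575, -0.157, 0.001], 0.57)]
top knob [([0.573, -0.162, 0.23], 0.8)]
top paddle_rest [([0.575, -0.156, 0.155], 0.74), ([0.537, -0.246, 0.127], 0.55)]
top housing [([0.576, -0.156, 0.154], 0.79)]
top card_box [([0.711, -0.282, 0.0], 0.8), ([0.536, -0.248, 0.128], 0.51)]
top glue_jar [([0.662, -0.008, 0.002], 0.6)]
top awl [([0.475, -0.07, 0.004], 0.82)]
top sear_catch [([0.571, -0.165, 0.13], 0.85), ([0.478, -0.071, 0.002], 0.31)]
```

View pics/scene1.png

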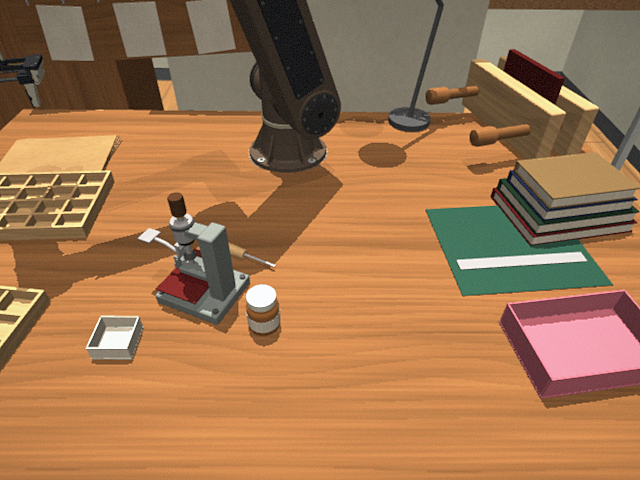

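View pics/top1.png

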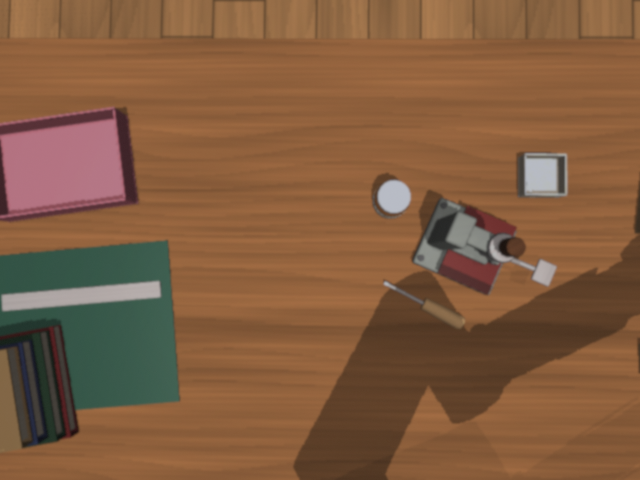

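The press stands at about (0.574, -0.158) with its -y side pointing along -113°. The knob is at scene px (177,203) and the paddle at (149,236), which agrees with the networks. The jar, box and awl are all clear of the approach. I'll approach above the knob.

```bash
python3 -m inch '[0,-40,28,-10,0,0,0, 0,-80,57,-20,0,0,0, 0,-120,86,-30,0,0,0, 0,-160,114,-40,0,0,0, 0,-200,143,-50,0,0,0]'; python3 -m inch '[0,-40,28,-3,0,0,-8, 0,-80,57,-6,0,0,-16, 0,-120,86,-10,0,0,-24, 0,-160,114,-10,0,0,-32, 0,-200,143,-10,0,0,-40]'
cat > h.py <<'E'
from plant import ctrl
import numpy as np
from scipy.spatial.transform import Rotation as Ro
def goto(p,yaw):
    o=ctrl.get_obs(); R=Ro.from_euler('xyz',o['orientation'],degrees=True)
    G=Ro.from_euler('xyz',[180,0,yaw],degrees=True)
    print('t',round(o['clock'],2),'pos',np.round(o['tool_pos'],4),'rpy',np.round(o['orientation'],2),'F',np.round(o['force'],2),'open',round(o['opening'],4))
    print('shift mm',np.round(R.inv().apply(np.array(p)-o['tool_pos'])*1000,1),'turn',np.round((R.inv()*G).as_rotvec(degrees=True),2))
E
python3 -c "
from h import *
goto([.574,-.159,.47],-113)"
```

```text
clock: 1.4
tool_pos: [0.3411, -0.4539, 0.4551]
orientation: [-180.0, 0.0, -163.8]
force: [1.4, -0.4, 0.5]
opening: 0.0874
gripper_force: 0.0
clock: 1.9
tool_pos: [0.4931, -0.2604, 0.4651]
orientation: [-179.9, 0.0, -123.4]
force: [1.3, -0.2, 0.0]
opening: 0.0871
gripper_force: 0.0
t 1.9 pos [ 0.4931 -0.2604  0.4651] rpy [-1.7994e+02  2.0000e-02 -1.2340e+02] F [ 1.35 -0.23  0.03] open 0.0871
shift mm [-129.2  -11.7   -4.9] turn [ -0.07   0.02 -10.4 ]
```

```bash
python3 -m inch '[0,-40,-4,-2,0,0,-5, 0,-80,-8,-3,0,0,-10, 0,-115,-11,-5,0,0,-10, 0,-129,-12,-5,0,0,-10, 0,-129,-12,-5,0,0,-10]'; python3 - <<'E'
from h import *
import cv2
for n in('wrist','scene'):
    s=ctrl.snapshot(n); cv2.imwrite(f'pics/{n}2.png',s['frame'][:,:,::-1])
    for th in('knob','paddle_rest','housing','press'):
        print(n,th,[(np.round(d['location'],3).tolist(),round(d['p'],2)) for d in ctrl.mark_of(s,th)[:2]])
    C=-s['R'].T@s['t']; print('cam',C)
    m=ctrl.trace(s,'knob')
    if m:
        m=m[0]['pixels']; v,u=np.nonzero(m); print('knob px',u.min(),u.max(),v.min(),v.max(),u.mean(),v.mean())
        for X in([.574,-.159,.2495],[.574,-.159,.2095]):
            c=s['R']@np.array(X)+s['t'];print('proj',(s['K']@c/c[2])[:2])
goto([.574,-.159,.47],-113)
E
```

```text
clock: 2.4
tool_pos: [0.5749, -0.1602, 0.469]
orientation: [180.0, -0.0, -113.6]
force: [0.4, 0.2, -0.2]
opening: 0.088
gripper_force: 0.0
wrist knob [([0.575, -0.157, 0.23], 0.72)]
wrist paddle_rest []
wrist housing [([0.57, -0.157, 0.154], 0.98)]
wrist press [([0.573, -0.158, 0.001], 0.73)]
cam [ 0.54422014 -0.22959813  0.44934174]
knob px 301 343 233 285 322.1588732394366 258.7819718309859
proj [321.6882608  263.91949099]
proj [321.42404583 244.75307755]
scene knob [([0.57, -0.159, 0.233], 0.76)]
scene paddle_rest [([0.538, -0.244, 0.12], 0.74)]
scene housing [([0.577, -0.158, 0.152], 0.82)]
scene press [([0.576, -0.159, -0.004], 0.71)]
cam [1.23075943 0.10272174 0.73283916]
knob px 167 195 193 264 180.02186878727633 220.4234592445328
proj [173.77291378 195.6046849 ]
proj [178.34578199 213.25093071]
t 3.0 pos [ 0.5737 -0.1619  0.4695] rpy [-179.99    0.   -113.76] F [ 0.16 -0.43 -0.18] open 0.0879
shift mm [-2.8  0.9 -0.5] turn [-0.01  0.   -0.76]
```

View pics/wrist2.png

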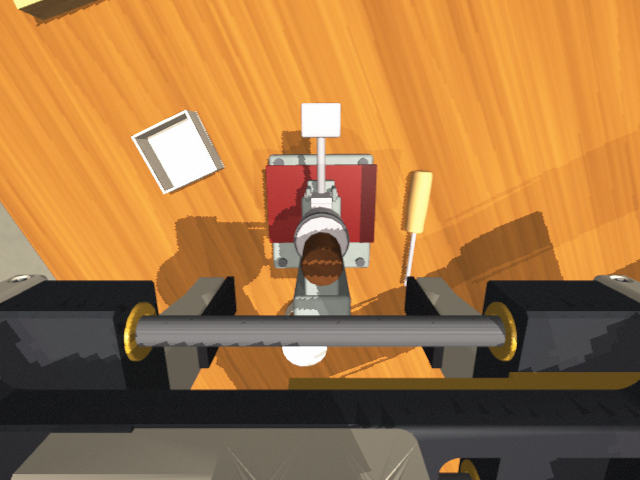

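The wrist picture shows the knob top at about (322,263), midway between the fingers (centre u≈321). The paddle is at (321,120), straight out along the tool's x. Aligned, so I descend.

```bash
python3 -m inch '[0,-2,0,30,0,0,0, 0,-2,0,60,0,0,0, 0,-2,0,79,0,0,0, 0,-2,0,79,0,0,0, 0,-2,0,79,0,0,0]'; python3 -m inch '[1,0,0,0,0,0,0, 1,0,0,0,0,0,0,1,0,0,0,0,0,0,1,0,0,0,0,0,0,1,0,0,0,0,0,0]';python3 -m inch '[1,0,0,0,0,0,0, 1,0,0,0,0,0,0,1,0,0,0,0,0,0,1,0,0,0,0,0,0,1,0,0,0,0,0,0]'; python3 -c "
from h import *
goto([.574,-.159,.41],-113)"
```

```text
clock: 3.5
tool_pos: [0.575, -0.1599, 0.391]
orientation: [-180.0, -0.0, -113.7]
force: [0.4, -0.1, 1.1]
opening: 0.0874
gripper_force: 0.0
clock: 4.0
tool_pos: [0.5747, -0.1598, 0.3907]
orientation: [-180.0, 0.0, -113.7]
force: [1.1, -0.5, 0.4]
opening: 0.0533
gripper_force: 0.0
clock: 4.5
tool_pos: [0.5743, -0.1596, 0.3904]
orientation: [179.9, -0.0, -113.7]
force: [-4.3, 2.8, 2.3]
opening: 0.0275
gripper_force: 30.0
t 4.5 pos [ 0.5743 -0.1596  0.3904] rpy [ 179.93   -0.   -113.74] F [-4.3   2.82  2.27] open 0.0275
shift mm [ -0.5   0.5 -19.6] turn [ 0.07 -0.   -0.74]
```

```bash
python3 -m inch '[1,0,1,-1,0,0,0, 1,0,1,-2,0,0,0, 1,0,1,-3,0,0,0,1,0,1,-4,0,0,0]' | grep -E 'pos|force'; python3 -m inch '[1,0,0,-1,0,0,0, 1,0,0,-2,0,0,0, 1,0,0,-3,0,0,0,1,0,0,-4,0,0,0]'| grep -E 'pos|force';python3 -m inch '[1,0,0,-1,0,0,0, 1,0,0,-2,0,0,0, 1,0,0,-3,0,0,0,1,0,0,-4,0,0,0]'| grep -E 'pos|force';python3 -m inch '[1,0,0,-1,0,0,0, 1,0,0,-2,0,0,0, 1,0,0,-3,0,0,0,1,0,0,-4,0,0,0]'| grep -E 'pos|force'
```

```text
tool_pos: [0.574, -0.1595, 0.394]
force: [2.8, -2.0, -8.2]
gripper_force: 30.0
tool_pos: [0.5739, -0.1595, 0.3985]
force: [4.2, -3.0, -8.5]
gripper_force: 30.0
tool_pos: [0.5739, -0.1594, 0.4025]
force: [3.9, -2.5, -9.1]
gripper_force: 30.0
tool_pos: [0.5739, -0.1595, 0.4062]
force: [4.9, -2.7, -11.3]
gripper_force: 30.0
```

```bash
g(){ grep -E 'pos|^force'; }; python3 -m inch '[1,0,-0.4,-1,0,0,0, 1,0,-0.4,-1,0,0,0]'|g; python3 -m inch '[1,0,0,-1,0,0,0,1,0,0,-1,0,0,0]'|g;python3 -m inch '[1,0,0,-1,0,0,0,1,0,0,-1,0,0,0]'|g;python3 -m inch '[1,0,0,-1,0,0,0,1,0,0,-1,0,0,0]'|g; python3 -c "
from h import *
import cv2
s=ctrl.snapshot('wrist');cv2.imwrite('pics/w3.png',s['frame'][:,:,::-1])"
```

```text
tool_pos: [0.574, -0.1595, 0.4071]
force: [4.1, -3.1, -11.3]
tool_pos: [0.574, -0.1595, 0.4082]
force: [2.8, -1.2, -10.3]
tool_pos: [0.574, -0.1595, 0.4093]
force: [1.9, -1.5, -11.6]
tool_pos: [0.574, -0.1595, 0.4104]
force: [2.6, -1.7, -10.8]
```

```bash
g(){ grep -E 'pos|^force'; }; python3 -m inch '[1,0,0,-1,0,0,0,1,0,0,-1,0,0,0]'|g; python3 -m inch '[1,0,0,-1,0,0,0,1,0,0,-1,0,0,0]'|g;python3 -m inch '[1,0,0,-1,0,0,0,1,0,0,-1,0,0,0]'|g; python3 -c "
from h import *
import cv2
s=ctrl.snapshot('wrist');cv2.imwrite('pics/w4.png',s['frame'][150:450,150:490,::-1])
s=ctrl.snapshot('scene');cv2.imwrite('pics/s4.png',cv2.resize(s['frame'][180:320,110:270,::-1],None,fx=5,fy=4))"
```

```text
tool_pos: [0.574, -0.1595, 0.4114]
force: [1.9, -1.6, -12.4]
tool_pos: [0.574, -0.1595, 0.4124]
force: [2.4, -1.4, -12.0]
tool_pos: [0.574, -0.1595, 0.4135]
force: [1.6, -0.5, -11.6]
```

View pics/s4.png

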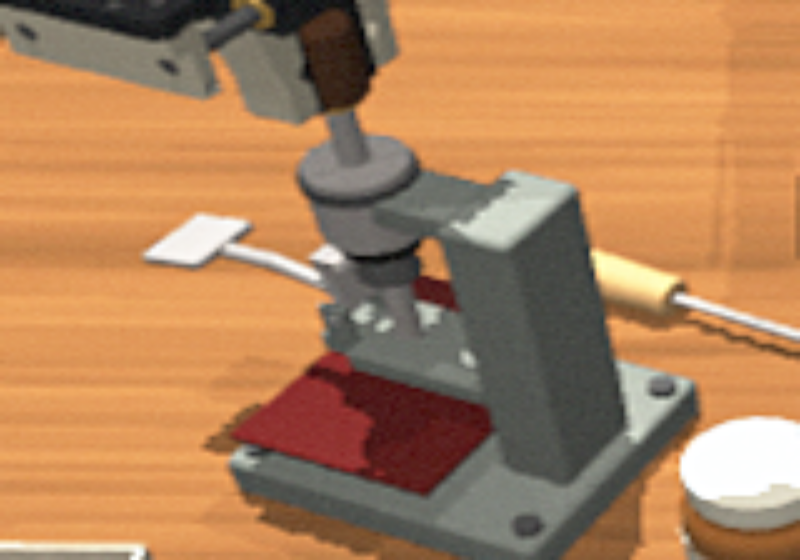

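In the scene crop the paddle is near (195,240), and the knob is raised in the fingers. There's no bumper load yet, so I continue in small steps.

```bash
g(){ grep -E 'pos|^force'; }; python3 -m inch '[1,0,0,-1,0,0,0,1,0,0,-1,0,0,0]'|g; python3 -m inch '[1,0,0,-1,0,0,0,1,0,0,-1,0,0,0]'|g;python3 -m inch '[1,0,0,-1,0,0,0,1,0,0,-1,0,0,0]'|g
```

```text
tool_pos: [0.574, -0.1595, 0.4145]
force: [2.1, -0.3, -10.0]
tool_pos: [0.574, -0.1595, 0.4155]
force: [0.5, -0.6, -10.9]
tool_pos: [0.574, -0.1595, 0.4165]
force: [0.3, 1.0, -11.0]
```

The load fell by about 1.5 N at 24 mm of draw, which suggests the nose sprang in. I'll ease down and see whether the load leaves the hand.

```bash
g(){ grep -E 'pos|^force'; }; python3 -m inch '[1,0,0,1,0,0,0,1,0,0,1,0,0,0]'|g; python3 -m inch '[1,0,0,1,0,0,0,1,0,0,1,0,0,0]'|g;python3 -m inch '[1,0,0,1,0,0,0,1,0,0,1,0,0,0]'|g; python3 -m inch '[1,0,0,0.5,0,0,0,1,0,0,0.5,0,0,0]'|g
```

```text
tool_pos: [0.574, -0.1595, 0.4155]
force: [-0.9, 0.2, -10.9]
tool_pos: [0.574, -0.1595, 0.4144]
force: [-0.6, 0.2, -9.6]
tool_pos: [0.5741, -0.1595, 0.4132]
force: [-0.8, 0.8, -10.7]
tool_pos: [0.5741, -0.1596, 0.4127]
force: [-0.8, 1.1, -10.6]
```

Load remains, so it is not caught. Continuing up.

```bash
g(){ grep -E 'pos|^force'; }; python3 -m inch '[1,0,0,-1,0,0,0,1,0,0,-2,0,0,0,1,0,0,-3,0,0,0,1,0,0,-4,0,0,0]'|g; python3 -m inch '[1,0,0,-1,0,0,0,1,0,0,-1,0,0,0]'|g;python3 -m inch '[1,0,0,-1,0,0,0,1,0,0,-1,0,0,0]'|g; python3 -m inch '[1,0,0,-1,0,0,0,1,0,0,-1,0,0,0]'|g
```

```text
tool_pos: [0.5741, -0.1595, 0.4169]
force: [-0.4, 0.1, -11.6]
tool_pos: [0.574, -0.1595, 0.4181]
force: [-1.8, 0.9, -9.6]
tool_pos: [0.5741, -0.1595, 0.4191]
force: [-1.9, 1.9, -10.4]
tool_pos: [0.5741, -0.1596, 0.42]
force: [-2.2, 1.5, -11.3]
```

```bash
g(){ grep -E 'pos|^force'; }; python3 -m inch '[1,0,0,-1,0,0,0,1,0,0,-1,0,0,0]'|g; python3 - <<'E'
from h import *
import cv2
s=ctrl.snapshot('wrist');cv2.imwrite('pics/w5.png',s['frame'][:,:,::-1])
a=cv2.imread('pics/w3.png')[80:460,200:440];b=s['frame'][80:460,200:440,::-1]
cv2.imwrite('pics/cmp.png',cv2.resize(np.hstack([a,b]),None,fx=1.5,fy=1.5))
s=ctrl.snapshot('scene')
a=cv2.resize(s['frame'][180:280,130:230,::-1],None,fx=6,fy=6,interpolation=cv2.INTER_CUBIC);cv2.imwrite('pics/s5.png',a)
E
```

```text
tool_pos: [0.5741, -0.1596, 0.421]
force: [-2.5, 1.4, -11.2]
```

View pics/cmp.png

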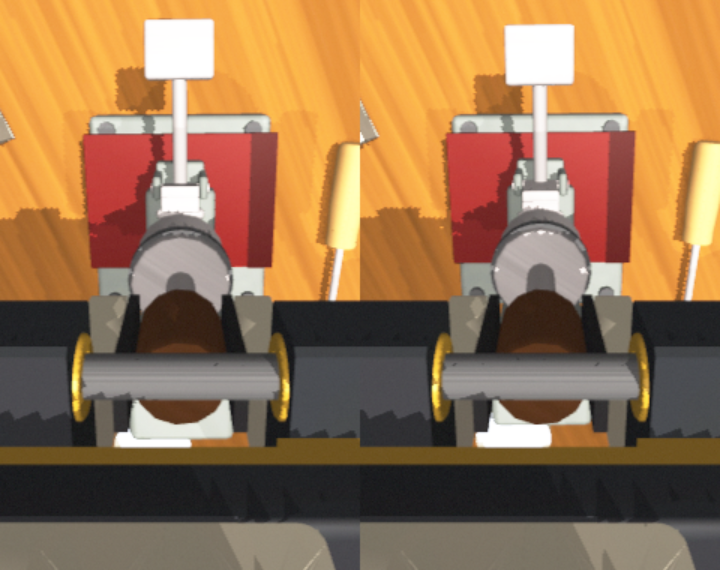

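View pics/s5.png

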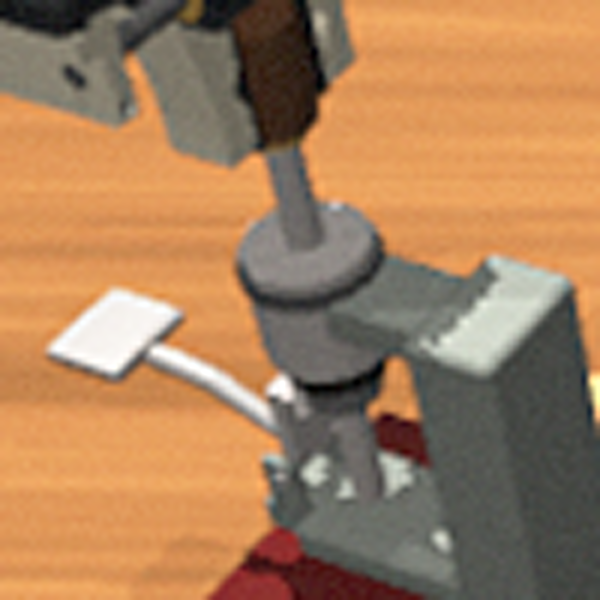

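The paddle in the scene view was dipped at 23 mm of draw (px y≈240) and is now back at its rest height (149,235.5). The knob has not slipped in the fingers. So it was probably caught at about 27 mm, and I'll ease down again.

```bash
g(){ grep -E 'pos|^force'; }; python3 -m inch '[1,0,0,1,0,0,0,1,0,0,2,0,0,0,1,0,0,2,0,0,0]'|g; python3 -m inch '[1,0,0,1,0,0,0,1,0,0,1,0,0,0]'|g;python3 -m inch '[1,0,0,1,0,0,0,1,0,0,1,0,0,0]'|g; python3 -m inch '[1,0,0,0.5,0,0,0,1,0,0,0.5,0,0,0]'|g
```

```text
tool_pos: [0.5741, -0.1596, 0.4187]
force: [-2.4, 1.4, -10.7]
tool_pos: [0.574, -0.1596, 0.4184]
force: [-4.3, 2.2, -7.9]
tool_pos: [0.574, -0.1595, 0.4182]
force: [-6.3, 3.1, -2.6]
tool_pos: [0.5739, -0.1595, 0.4181]
force: [-6.5, 4.8, -1.9]
```

Caught: the arm stops following and the load has dropped from 11 N to 2 N. Easing off the side load, then opening slowly and rising.

```bash
python3 -m inch '[1,0,0.6,0.2,0,0,0,1,0,0.6,0.2,0,0,0]'; python3 -m inch '[0,0,0,0,0,0,0,0,0,0,0,0,0,0,0,0,0,0,0,0,0,0,0,0,0,0,0,0,0,0,0,0,0,0,0]'; python3 -m inch '[0,0,0,0,0,0,0,0,0,0,0,0,0,0,0,0,0,0,0,0,0,0,0,0,0,0,0,0]';  python3 - <<'E'
from h import *
import cv2
s=ctrl.snapshot('scene');cv2.imwrite('pics/s6.png',cv2.resize(s['frame'][180:280,130:230,::-1],None,fx=6,fy=6))
for th in ('knob','paddle_rest'): print(th,[(np.round(d['location'],3).tolist(),round(d['p'],2)) for d in ctrl.mark_of(s,th)[:2]])
goto([.538,-.245,.45],-113)
E
```

```text
clock: 11.45
tool_pos: [0.5737, -0.1594, 0.4181]
orientation: [-179.9, 0.0, -113.7]
force: [-4.9, 2.7, -1.8]
opening: 0.0277
gripper_force: 30.0
clock: 11.95
tool_pos: [0.5738, -0.1594, 0.4167]
orientation: [-179.9, 0.0, -113.7]
force: [-0.4, 0.3, 0.5]
opening: 0.0621
gripper_force: 0.0
clock: 12.35
tool_pos: [0.5736, -0.1594, 0.4162]
orientation: [180.0, -0.0, -113.7]
force: [0.5, -0.0, -0.7]
opening: 0.0874
gripper_force: 0.0
knob [([0.575, -0.16, 0.261], 0.87)]
paddle_rest [([0.538, -0.243, 0.125], 0.6)]
t 12.5 pos [ 0.5736 -0.1593  0.4162] rpy [ 180.     -0.   -113.74] F [-0.02 -0.1   0.53] open 0.0876
shift mm [ 92.8  -1.9 -33.8] turn [ 0.   -0.   -0.74]
```

View pics/s6.png

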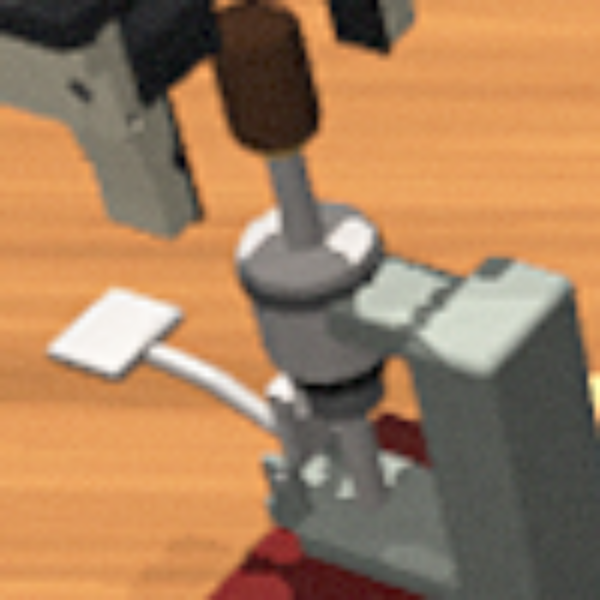

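Cocked: the knob stands at crop (265,75), free between the open fingers, and the paddle is at its rest height. Rising clear, then moving over the paddle with the hand shut.

```bash
python3 -m inch '[0,0,0,-25,0,0,0,0,0,0,-55,0,0,0,0,0,0,-75,0,0,0,1,0,0,-75,0,0,0]'|grep -E 'pos|^force'; python3 -m inch '[1,35,-1,0,0,0,0,1,70,-2,0,0,0,0,1,96,-2,0,0,0,0,1,96,-2,0,0,0,0,1,96,-2,0,0,0,0]'|grep -E 'pos|^force|open'; python3 - <<'E'
from h import *
import cv2
s=ctrl.snapshot('scene')
for th in ('knob','paddle_rest'): print(th,[(np.round(d['location'],3).tolist(),round(d['p'],2)) for d in ctrl.mark_of(s,th)[:2]])
goto([.536,-.248,.313],-113)
E
```

```text
tool_pos: [0.574, -0.1596, 0.4948]
force: [-0.2, -1.1, 0.0]
tool_pos: [0.5365, -0.2485, 0.4907]
force: [-0.0, -0.4, 0.1]
opening: 0.0451
knob [([0.576, -0.161, 0.262], 0.87)]
paddle_rest [([0.534, -0.244, 0.126], 0.63)]
t 13.55 pos [ 0.5371 -0.2474  0.4909] rpy [ 1.7998e+02  1.0000e-02 -1.1371e+02] F [ 0.01 -0.2   0.14] open 0.0331
shift mm [  1.    0.7 177.9] turn [ 0.02  0.01 -0.71]
```

```bash
python3 -m inch '[1,0,0,40,0,0,0,1,0,0,80,0,0,0,1,0,0,120,0,0,0,1,0,0,150,0,0,0,1,0,0,168,0,0,0]'|grep -E 'pos|^force|open'; python3 -m inch '[1,0,0,5,0,0,0,1,0,0,8,0,0,0,1,0,0,8,0,0,0]'|grep -E 'pos|^force|open';python3 - <<'E'
from h import *
import cv2
s=ctrl.snapshot('scene');cv2.imwrite('pics/s7.png',cv2.resize(s['frame'][160:280,100:260,::-1],None,fx=5,fy=5))
E
```

```text
tool_pos: [0.5364, -0.247, 0.3203]
force: [0.2, -0.7, 0.5]
opening: 0.0007
tool_pos: [0.5373, -0.2478, 0.316]
force: [-0.2, 0.2, 0.8]
opening: 0.0002
```

View pics/s7.png

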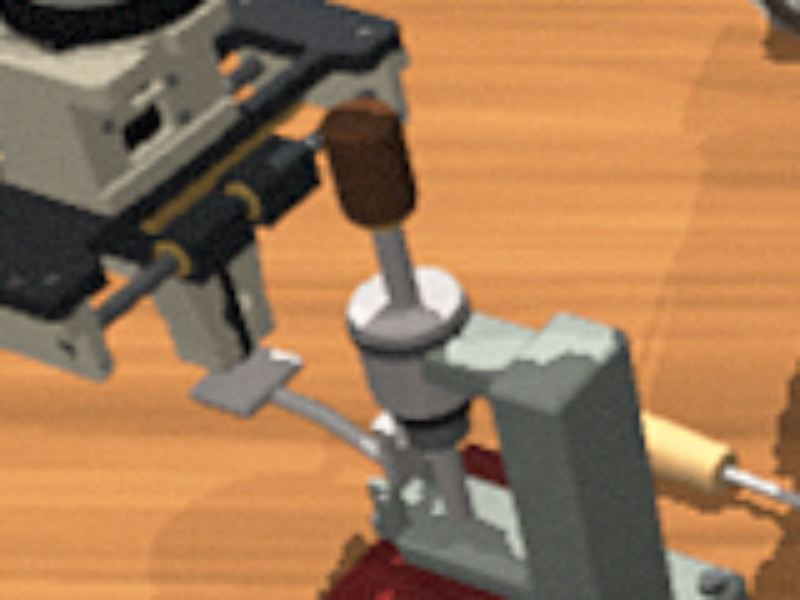

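```bash
python3 - <<'E'
from h import *
s=ctrl.snapshot('scene'); R=np.array(ctrl.get_obs()['tool_pos'])
f=lambda X:(lambda c:((s['K']@c/c[2])[:2]-[100,160])*5)(s['R']@np.array(X)+s['t'])
print('tip',f(R-[0,0,.178]),'tip landing',f([R[0],R[1],.125]))
P=np.array([.574,-.159]);ex=np.array([np.cos(np.radians(-23.3)),np.sin(np.radians(-23.3))]);ey=np.array([-ex[1],ex[0]])
for a,b in((0,-95),(18,-80),(-18,-80),(18,-110),(-18,-110)): print(a,b,f([*(P+ex*a/1e3+ey*b/1e3),.125]))
E
```

```text
tip [227.29731611 346.53882427] tip landing [235.6888696  371.90185603]
0 -95 [240.4397212  370.60772844]
18 -80 [241.0427575  407.84112932]
-18 -80 [299.10322413 353.98298529]
18 -110 [180.75802782 387.5210182 ]
-18 -110 [239.85806562 334.69444113]
```

The tips sit at crop (225,365), just above the plate centre (245,380), and project to land within about 5 mm of it. Pressing.

```bash
g(){ grep -E 'pos|^force'; }; python3 -m inch '[1,0,0,5,0,0,0,1,0,0,10,0,0,0,1,0,0,13,0,0,0,1,0,0,13,0,0,0]'|g; python3 -m inch '[1,0,0,3,0,0,0,1,0,0,6,0,0,0,1,0,0,6,0,0,0]'|g;python3 -m inch '[1,0,0,2,0,0,0,1,0,0,4,0,0,0,1,0,0,4,0,0,0]'|g;python3 -m inch '[1,0,0,2,0,0,0,1,0,0,4,0,0,0,1,0,0,6,0,0,0,1,0,0,6,0,0,0]'|g;python3 - <<'E'
from h import *
import cv2
s=ctrl.snapshot('scene');cv2.imwrite('pics/s8.png',cv2.resize(s['frame'][160:280,100:260,::-1],None,fx=5,fy=5))
for th in ('knob',): print(th,[(np.round(d['location'],3).tolist(),round(d['p'],2)) for d in ctrl.mark_of(s,th)[:2]])
E
```

```text
tool_pos: [0.5367, -0.2483, 0.3022]
force: [-1.1, -2.0, 3.4]
tool_pos: [0.5367, -0.2483, 0.2963]
force: [0.1, -1.3, 2.0]
tool_pos: [0.5368, -0.2478, 0.2917]
force: [-0.6, -1.1, 1.8]
tool_pos: [0.5368, -0.248, 0.2859]
force: [0.3, -1.0, 0.4]
knob [([0.573, -0.159, 0.228], 0.87)]
```

Fired: the knob is down at about 0.228. Backing off and rising clear.

```bash
g(){ grep -E 'pos|^force'; }; python3 -m inch '[1,0,0,-15,0,0,0,1,0,0,-45,0,0,0,1,0,0,-80,0,0,0,1,0,0,-120,0,0,0,1,0,0,-130,0,0,0]'|g;  python3 -m inch '[1,50,0,0,0,0,0,1,80,0,0,0,0,0,1,80,0,0,0,0,0,1,80,0,0,0,0,0]'|g; python3 - <<'E'
from h import *
import cv2
for n in('scene','top'):
    s=ctrl.snapshot(n);cv2.imwrite(f'pics/{n}9.png',s['frame'][:,:,::-1])
    for th in('knob','striker','card_box','glue_jar','awl'): print(n,th,[(np.round(d['location'],4).tolist(),round(d['p'],2)) for d in ctrl.mark_of(s,th)[:1]])
    if n=='scene':
        o=cv2.imread('pics/scene1.png')[180:320,110:270];c=s['frame'][180:320,110:270,::-1]
        cv2.imwrite('pics/cmp9.png',cv2.resize(np.hstack([o,c]),None,fx=2.5,fy=4))
E
```

```text
tool_pos: [0.5375, -0.2482, 0.4212]
force: [-0.6, 0.4, 0.6]
tool_pos: [0.5042, -0.3216, 0.4159]
force: [0.6, -0.3, -0.2]
scene knob [([0.5727, -0.1616, 0.2294], 0.93)]
scene striker [([0.5766, -0.157, 0.0519], 0.75)]
scene card_box [([0.7085, -0.2865, 0.0029], 0.87)]
scene glue_jar [([0.6636, -0.0078, 0.0003], 0.97)]
scene awl [([0.4743, -0.0697, -0.0042], 0.67)]
top knob [([0.576, -0.1603, 0.2265], 0.83)]
top striker [([0.5774, -0.1569, 0.0465], 0.94)]
top card_box [([0.7131, -0.2799, 0.0023], 0.95)]
top glue_jar [([0.6609, -0.0081, 0.0011], 0.76)]
top awl [([0.4745, -0.07, 0.0023], 0.87)]
```

View pics/cmp9.png

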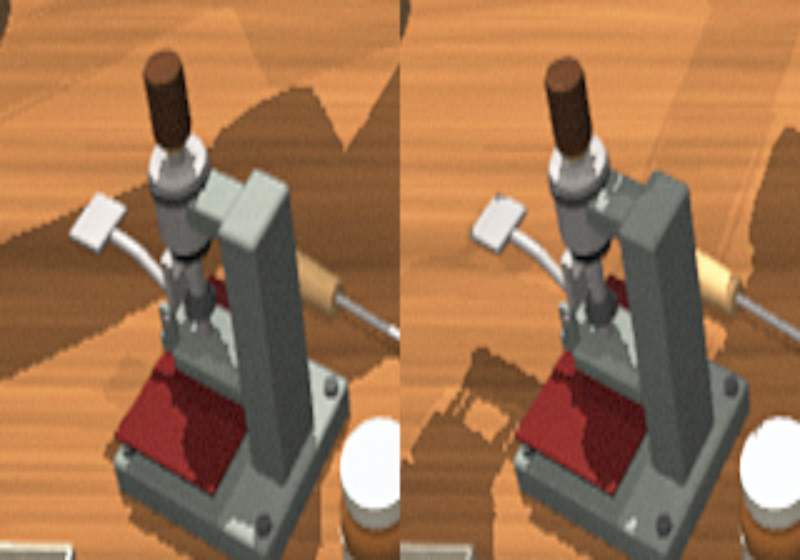

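Compared with the start (left), the knob now sits about 2 px lower (top at y≈60 against 52, magnified 4×). That is roughly 4 mm, so the rivet is home. The paddle is back at rest and the bystanders haven't moved.

```bash
python3 -c "
from plant import ctrl
print(ctrl.close_job())"
```

```text
the job is handed in; nothing more can be done
None
```

The striker cocked on its sear at about 28 mm of draw and fired when I pressed the paddle; the pictures show it about 4 mm lower, so the rivet looks fully home, and nothing else on the bench moved. The job is handed in, but it returned no verdict.

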